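Refill the breakfast caddy

ROBOT

A 6-joint arm with a two-finger parallel gripper is mounted at the origin on the work surface. World frame = base frame: x ahead of the robot, y to its left, z up, the work surface at z = 0. Lengths are in mm, angles in rad, forces in N, time in s.
With the tool pointing down it reaches from about 375 to 925 mm from the base axis. Payload 5.7 kg.
Tool frame: the origin (TCP) lies midway between the tips of the shut fingers; the grasp point (between the pads) lies 19 mm behind it; z points along the fingers, y is the direction in which the jaws open and shut (so a half turn about z gives the same grasp; the last joint's range is limited). The gripper opens to 88 mm and grips with 3 to 60 N. Pads are 20 mm wide; open, the fingers measure 115 mm over their backs; the gripper's body (75 mm by 178 mm) begins 61 mm behind the grasp point.
Start: joints at [1.137, 0.359, 1.51, -0, 1.272, -0.115], TCP at [188.048, 569.737, 222.623] pointing down, gripper open.
Joint ranges: [-2.97, 2.97], [-1.01, 2.36], [0.21, 2.38], [-0.96, 4.11], [0.2, 2.71], [-2.98, 2.98]. Speed limits (rad/s): [2.39, 2.39, 3.14, 3.14, 3.14, 3.14].

INTERFACE

Orientations are given as a rotation vector (axis times angle).
In Python, from plant import ctrl, vision gives the robot as it stands. The module is installed in compiled form; this text tells all that it offers.
- The arm moves only by the tool step_arm, never from a script. Its arguments are lists of equal length, an entry for each row: "delta_pos": the shift along the tool's x, y, z in mm, a list of three; "rot": the turn, a rotation vector about the tool's x, y, z in degrees, a list of three; "gripper": the opening in per cent of the stroke, from 0 (shut) to 100 (fully open). In form: {"delta_pos": [[dx, dy, dz], ...], "rot": [[rx, ry, rz], ...], "gripper": [gripper, ...]}. A call has 1 to 20 rows; each row shifts and turns the commanded pose from where the row before left it, along the tool's axes as they then stand; what a row does not reach is not made up. A row lasts 1/10 s, in which the tool goes at most 50 mm and 8.59 degrees, less where a joint would pass 70% of its speed; a pose out of reach is approached as far as the arm can. A call is refused whole if a number of a shift passes 50 or a number of a turn 8.59, either way. A call with a gripper value outside its range is refused whole. The fingers move at their own pace and stop on an object; "squeeze" is the grip in N (left out, the last holds). Time passes only in rows, so rows that do not move let the fingers close. It gives the time, the measured TCP pose, the force and the opening at its end, in the units of the state.
- ctrl.state(): the state, without advancing time (a new reading comes with each control period).
- vision.get_image(name): name is "scene" or "side" or "wrist"; returns (picture, depth): 400x640x3 uint8, red, green, blue; 400x640 float32, mm along the optical axis (not along the pixel's ray), 0 where there is no reading.
- vision.calibration(name): a dict with "intrinsics" (3x3 intrinsics, pixels), "pose" (4x4, takes a point from camera to world coordinates). Camera axes: x right, y down, z forward; pixel columns grow to the right and rows downward; lengths in mm; the calibration is good to about 2 mm. A picture is of the moment at which its call begins: read the wrist's pose just before it. calibration takes no time and is no camera call; for the wrist camera it gives the pose at the moment of the call.
- ctrl.finish_job(): hands the job in, once; it reports no verdict.
The state is a dict: "t": time; "q": joint angles; "joint_vel": joint speeds; "joint_torque": joint torques, N m; "ee_pos": TCP position; "ee_rot": TCP orientation; "ft_force": force on the tool from outside, world axes, zero at the start; "moment": the same for the moment, N m; "finger_gap": finger opening in mm.
Only numpy, scipy, OpenCV 4.12 (cv2) and the standard library are available. Lean on these libraries where they do the work, as an engineer would, in place of code of your own. Each camera call takes 0.05 s, during which the arm holds its last target. There are 200 camera calls.

TASK

Refill the condiment caddy on the breakfast counter: stand the capped shaker in its small round pocket, the squat jar in the large round one, the square canister in the square one and the oblong tin in the oblong one, each upright and fully down on the pocket's floor. Set them down without dropping or tipping them. Leave the tall jar and the open shaker without a cap, which do not belong, standing where they are.

Things in the scene. Friction and masses are not known exactly. Their poses are not given: they have to be found in the camera images.
- capped_shaker: Slim round aluminium shaker 40 mm in diameter, 92 mm high, closed by a bright domed steel cap (top 20 mm; straight-sided up to 82 mm). Belongs in the small round pocket. Stands upright on the counter, in one of two rows of three along the robot's x direction, left and right of the caddy, centres at least 100 mm apart. Origin: centre of its underside; z up.
- squat_jar: Short round amber glass jar 62 mm in diameter, 64 mm high, with a steel lid (58 mm in diameter, the top 14 mm). Belongs in the large round pocket. Stands upright on the counter, in one of two rows of three along the robot's x direction, left and right of the caddy, centres at least 100 mm apart. Origin: centre of its underside; z up.
- square_canister: White ceramic canister of square section 48 x 48 mm, body 62 mm high, on it a wooden lid 8 mm thick (46 mm square) with a small knob, 76 mm high in all. Belongs in the square pocket. Stands upright on the counter, in one of two rows of three along the robot's x direction, left and right of the caddy, centres at least 100 mm apart. Origin: centre of its underside; z up. x and y point at its flat sides.
- oblong_tin: Dark steel tin 70 mm (along its x) by 38 mm (along its y), 68 mm high. Belongs in the oblong pocket. Stands upright on the counter, in one of two rows of three along the robot's x direction, left and right of the caddy, centres at least 100 mm apart. Origin: centre of its underside; z up.
- tall_jar: Look-alike, to be left alone: the same amber jar, 62 mm in diameter with the same lid, but 96 mm high. Stands upright on the counter, in one of two rows of three along the robot's x direction, left and right of the caddy, centres at least 100 mm apart. Origin: centre of its underside; z up.
- open_shaker: Look-alike, to be left alone: an empty aluminium shaker without cap, 40 mm in diameter, 72 mm high, an open tube. Stands upright on the counter, in one of two rows of three along the robot's x direction, left and right of the caddy, centres at least 100 mm apart. Origin: centre of its underside; z up.
- pocket_small_round: Pale wooden block 106 x 106 x 24 mm, one of four on the caddy's fixed dark tray (232 mm square, rim 14 mm high), in any order, 110 mm apart; fixed. Origin: centre of the block's underside, 6 mm above the counter; z up. In its middle a round pocket 58 mm in diameter, 20 mm deep (its floor 4 mm above the origin), open upwards. For the capped shaker.
- pocket_large_round: Pale wooden block 106 x 106 x 24 mm, one of four on the caddy's fixed dark tray (232 mm square, rim 14 mm high), in any order, 110 mm apart; fixed. Origin: centre of the block's underside, 6 mm above the counter; z up. In its middle a round pocket 80 mm in diameter, 20 mm deep (its floor 4 mm above the origin), open upwards. For the squat jar.
- pocket_square: Pale wooden block 106 x 106 x 24 mm, one of four on the caddy's fixed dark tray (232 mm square, rim 14 mm high), in any order, 110 mm apart; fixed. Origin: centre of the block's underside, 6 mm above the counter; z up. In its middle a square pocket 66 x 66 mm, sides along x and y, 20 mm deep (its floor 4 mm above the origin), open upwards. For the square canister.
- pocket_oblong: Pale wooden block 106 x 106 x 24 mm, one of four on the caddy's fixed dark tray (232 mm square, rim 14 mm high), in any order, 110 mm apart; fixed. Origin: centre of the block's underside, 6 mm above the counter; z up. In its middle an oblong pocket 88 mm (along x) by 56 mm (along y), 20 mm deep (its floor 4 mm above the origin), open upwards. For the oblong tin.
Things that resemble listed ones, but are neither listed nor needed, are in the scene too. What is shaped like the squat_jar but purple is not meant.

How it is judged:
By the outcome, as a careful person would: the job done as asked, in the order asked, and still so for the second after the job is handed in, with the robot touching nothing.
It also fails if it takes over 109 s, if anything falls off the work surface, if the arm or the gripper's body presses on something with over 40 N, if the wrist force passes 120 N, or if a joint passes its speed limit or range.

## Working session

There is one attempt and no reset: what is moved stays moved. The work goes in short steps, Python scripts to look and compute and a tool call to move; the robot and the scene stay as the last step left them, time stands still between calls to the robot, and variables do not carry over. Pictures are saved under pics/ and viewed, about 12 in all and at most 16, crops included, and the job is handed in when it is done.

Besides the shell and the picture viewer there is one more tool, called after "Call:" in YAML: its name, and indented under it one key for each argument. step_arm: Moves the arm, as the interface text tells. Its arguments: {"type":"object","properties":{"delta_pos":{"type":"array","items":{"type":"array","items":{"type":"number"}}},"rot":{"type":"array","items":{"type":"array","items":{"type":"number"}}},"gripper":{"type":"array","items":{"type":"number"}},"squeeze":{"type":"number"}},"required":["delta_pos","rot","gripper"]}

```bash
mkdir -p pics; cat > h.py <<'E'
import numpy as np, cv2
from plant import ctrl, vision
def grab(n):
    c=vision.calibration(n); p,d=vision.get_image(n)
    return p,d,np.array(c["intrinsics"]),np.array(c["pose"])
def cloud(d,K,T):
    v,u=np.mgrid[:d.shape[0],:d.shape[1]]
    P=np.stack([(u-K[0,2])/K[0,0]*d,(v-K[1,2])/K[1,1]*d,d],-1)@T[:3,:3].T+T[:3,3]
    P[d<=0]=np.nan
    return P
def save(p,n): cv2.imwrite(f"pics/{n}.png",cv2.cvtColor(p,cv2.COLOR_RGB2BGR))
E
python3 - <<'E'
from h import *
for n in ("scene","side"):
    p,d,K,T=grab(n); save(p,n); np.savez(n,p=p,d=d,K=K,T=T)
    print(n,T.round(2).tolist(),K.tolist())
print(ctrl.state())
E
```

```text
scene [[-0.88, 0.35, -0.33, 829.01], [0.48, 0.62, -0.62, 565.37], [-0.02, -0.7, -0.71, 693.7], [0.0, 0.0, 0.0, 1.0]] [[413.6065281983028, 0.0, 316.3237678762963], [0.0, 413.6065281983028, 197.14969605053992], [0.0, 0.0, 1.0]]
side [[-0.99, -0.08, 0.1, 438.11], [-0.13, 0.58, -0.81, 854.93], [0.01, -0.81, -0.58, 667.47], [0.0, 0.0, 0.0, 1.0]] [[460.46984599964844, 0.0, 312.0686108091416], [0.0, 460.46984599964844, 194.09451333273017], [0.0, 0.0, 1.0]]
{'t': 0.1, 'q': array([ 1.13690264e+00,  3.59398963e-01,  1.51132533e+00,  1.85116444e-05,
        1.27252751e+00, -1.15119066e-01]), 'joint_vel': array([-0.00028243, -0.00356816, -0.00184222, -0.00018596,  0.00058461,
       -0.00028914]), 'joint_torque': array([ 1.33155438e-03, -5.16348016e+01, -2.71411031e+01,  6.77559944e-02,
        2.77025549e-02, -4.89617264e-05]), 'ee_pos': array([187.78523849, 569.1890833 , 221.9134951 ]), 'ee_rot': array([-4.98546800e-01, -3.10130886e+00,  2.50069562e-03]), 'ft_force': array([-0.02606349,  0.73129871, -0.54751987]), 'moment': array([ 0.0474246 ,  0.05221361, -0.01816528]), 'finger_gap': 87.43790614194819}
```

View pics/scene.png

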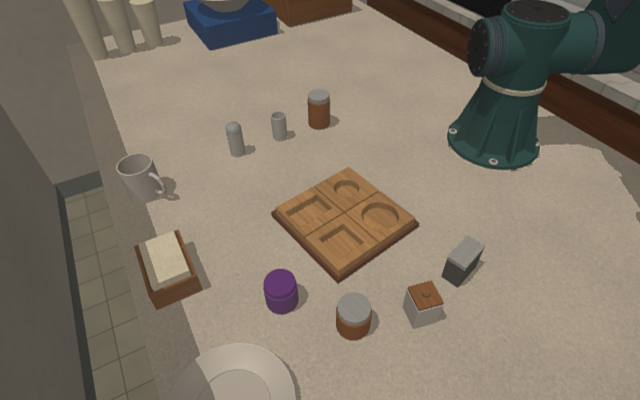

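View pics/side.png

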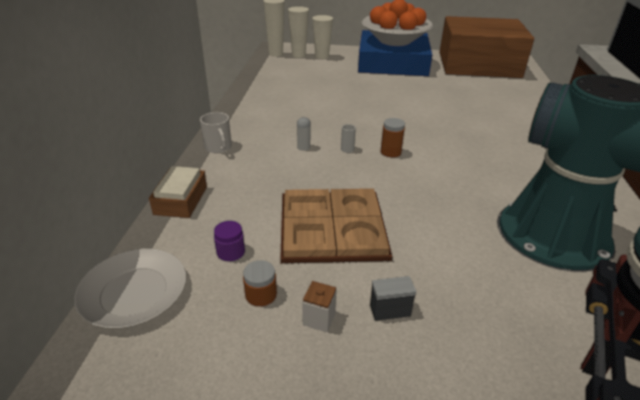

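The scene picture shows these candidates:
- **Jars:** amber with steel lid at (353,315), the squat one; purple one at (281,290), not meant; amber at (319,108), the tall one.
- **Shakers:** capped at (235,138); open at (279,125).
- **Canister and tin:** canister at (424,303); tin at (463,260).

The pockets are small round (346,187), large round (380,214), oblong (308,207) and square (342,238). Next I measure with the depth clouds and check one crop.

```bash
python3 - <<'E'
from h import *
import numpy as np, cv2
D={n:dict(np.load(n+'.npz')) for n in('scene','side')}
for n in D:
    D[n]['P']=cloud(D[n]['d'],D[n]['K'],D[n]['T'])
P=D['scene']['P'];print('table z',[P[v,u].round(0).tolist() for u,v in((200,200),(420,150),(400,350))])
# top-down maps: mask cluster over z>10
for n in D:
    P=D[n]['P'].reshape(-1,3); P=P[np.isfinite(P).all(1)]
    P=P[(P[:,0]>250)&(P[:,0]<900)&(abs(P[:,1])<420)&(P[:,2]>12)&(P[:,2]<130)]
    im=np.zeros((440,340),np.uint8); ij=((P[:,:2]-[240,-430])/2).astype(int); im[ij[:,1],ij[:,0]]=255
    im=cv2.morphologyEx(im,cv2.MORPH_CLOSE,np.ones((3,3)))
    k,L,_,_=cv2.connectedComponentsWithStats(im)
    lab=L[ij[:,1],ij[:,0]]
    for i in range(1,k):
        Q=P[lab==i]
        if len(Q)<60: continue
        zt=np.percentile(Q[:,2],97); top=Q[Q[:,2]>zt-7]
        r=cv2.minAreaRect(top[:,:2].astype(np.float32))
        (cx,cy),cr=cv2.minEnclosingCircle(top[:,:2].astype(np.float32))
        print(n,len(Q),'ztop %.0f'%zt,'rect',np.round(r[0]),np.round(r[1]),'%.1f'%r[2],'circ %.0f %.0f r%.0f'%(cx,cy,cr),'ext',Q.min(0).round(),Q.max(0).round())
# caddy pockets: points with z 5..16 inside caddy (floors)
s=D['scene']['p']
c=cv2.resize(s[225:345,250:500],None,fx=3,fy=3,interpolation=cv2.INTER_CUBIC)
c2=cv2.resize(s[80:245,215:425],None,fx=3,fy=3)[:,:]
save(c,'c1');save(c2,'c2')
E
```

```text
table z [[754.0, -175.0, -2.0], [189.0, -63.0, -0.0], [564.0, 352.0, 2.0]]
scene 754 ztop 96 rect [ 363. -300.] [56. 56.] 82.7 circ 362 -303 r31 ext [ 334. -329.   12.] [ 394. -269.   98.]
scene 367 ztop 71 rect [ 485. -301.] [40. 39.] 31.9 circ 486 -302 r22 ext [ 465. -323.   12.] [ 506. -280.   73.]
scene 460 ztop 91 rect [ 614. -294.] [32. 33.] 0.5 circ 613 -293 r18 ext [ 593. -311.   13.] [ 633. -273.   92.]
scene 1631 ztop 89 rect [ 859. -266.] [80. 79.] 58.7 circ 860 -266 r41 ext [ 815. -308.   12.] [ 899. -202.   91.]
scene 6481 ztop 31 rect [494.  51.] [219. 219.] 9.6 circ 493 51 r152 ext [361. -73.  12.] [628. 185.  33.]
scene 2600 ztop 62 rect [867.   3.] [114.  65.] 89.9 circ 867 3 r65 ext [825. -63.  12.] [900.  70.  64.]
scene 1218 ztop 65 rect [699. 165.] [57. 56.] 65.1 circ 700 165 r29 ext [669. 136.  12.] [730. 196.  66.]
scene 2211 ztop 25 rect [809. 256.] [ 75. 187.] 50.8 circ 828 279 r94 ext [750. 203.  12.] [900. 343.  27.]
scene 1338 ztop 65 rect [611. 272.] [56. 56.] 55.3 circ 609 272 r30 ext [581. 243.  12.] [641. 304.  66.]
scene 1139 ztop 69 rect [366. 279.] 
[... 663 characters left out ...]
216. 221.] 9.7 circ 495 50 r152 ext [363. -73.  12.] [628. 183.  33.]
side 1788 ztop 62 rect [867.   0.] [114.  66.] 89.7 circ 867 1 r64 ext [823. -69.  12.] [900.  69.  64.]
side 979 ztop 64 rect [700. 163.] [57. 58.] 0.8 circ 699 162 r30 ext [669. 134.  12.] [729. 195.  66.]
side 1664 ztop 25 rect [826. 301.] [198. 148.] 90.0 circ 852 300 r101 ext [752. 202.  12.] [900. 400.  27.]
side 1207 ztop 64 rect [610. 271.] [56. 56.] 12.8 circ 610 271 r29 ext [580. 242.  12.] [641. 303.  65.]
side 1544 ztop 68 rect [366. 277.] [72. 40.] 16.3 circ 367 276 r39 ext [328. 249.  12.] [405. 305.  69.]
side 1270 ztop 73 rect [494. 313.] [48. 47.] 77.7 circ 493 313 r32 ext [466. 285.  12.] [521. 342.  77.]
```

View pics/c1.png

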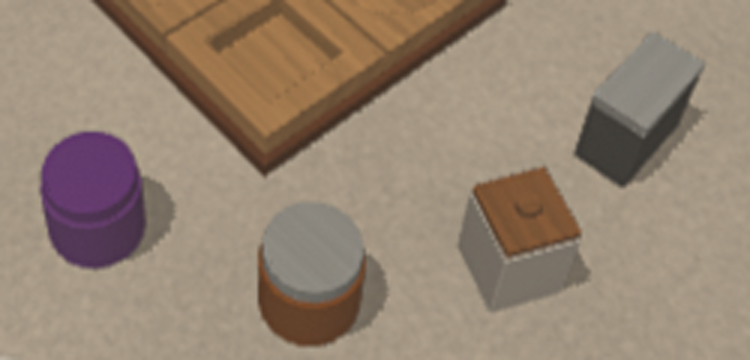

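View pics/c2.png

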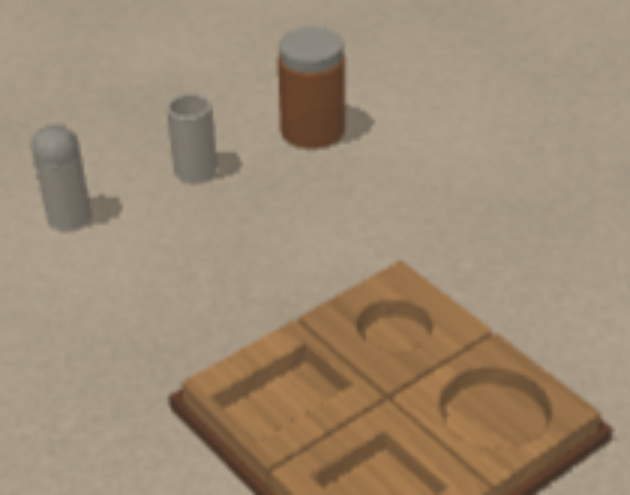

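```bash
cat >> h.py <<'E'
from scipy.spatial.transform import Rotation as Ro
C=np.array([494.,50.]);A=np.radians(9.7);U=np.array([np.cos(A),np.sin(A)]);V=np.array([-U[1],U[0]])
POC=dict(small=C-55*U-55*V,large=C-55*U+55*V,square=C+55*U+55*V,oblong=C+55*U-55*V)
def plan(x,y,z,yaw=None,step=40,zfirst=False):
    "tool-frame turn (deg, done first), then tool-frame shift, for target TCP and jaw (tool y) angle in deg"
    s=ctrl.state(); R=Ro.from_rotvec(s['ee_rot']); m=R.as_matrix()
    cur=np.degrees(np.arctan2(m[1,1],m[0,1]))
    if yaw is None: t=R; 
    if yaw is None: yaw=cur
    dy=(yaw-cur+90)%180-90; a=np.radians(cur+dy); yv=np.array([np.cos(a),np.sin(a),0]); zv=np.array([0,0,-1.])
    t=np.c_[np.cross(yv,zv),yv,zv]
    rv=np.degrees((R.inv()*Ro.from_matrix(t)).as_rotvec())
    d=t.T@(np.array([x,y,z])-s['ee_pos'])
    print('pos',s['ee_pos'].round(1),'jaw %.1f q6 %.2f t %.1f gap %.1f F'%(cur,s['q'][5],s['t'],s['finger_gap']),s['ft_force'].round(1))
    n=max(1,int(np.ceil(np.abs(rv).max()/8))); k=max(1,int(np.ceil(np.linalg.norm(d)/step)))
    print('turn',n,'x',(rv/n).round(2),'| shift',d.round(1),'=',k,'x',(d/k).round(1))
E
python3 - <<'E'
from h import *
D=dict(np.load('scene.npz')); p=cv2.resize(D['p'],None,fx=3,fy=3,interpolation=cv2.INTER_CUBIC); K,T=D['K'],D['T']
def pr(P):
    q=(np.asarray(P)-T[:3,3])@T[:3,:3]; q=q/q[:,2:]; return ((q@K.T)[:,:2]+.5)*3-.5
th=np.linspace(0,2*np.pi,60)
def poly(xy,z): cv2.polylines(p,[pr(np.c_[xy,np.full(len(xy),z)]).round().astype(int)],True,(255,0,0),1)
circ=lambda c,r:c+r*np.c_[np.cos(th),np.sin(th)]
def rect(c,a,b): return np.array([c+i*a/2*U+j*b/2*V for i,j in((1,1),(1,-1),(-1,-1),(-1,1))])
poly(circ(POC['small'],29),30);poly(circ(POC['large'],40),30);poly(rect(POC['square'],66,66),30);poly(rect(POC['oblong'],88,56),30)
poly(rect(C,232,232),14)
save(p[480:855,780:1275],'ov')
for k in POC: print(k,POC[k].round(1))
plan(614,-294,150,90)
E
```

```text
small [449.1 -13.5]
large [430.5  94.9]
square [538.9 113.5]
oblong [557.5   5.1]
pos [187.8 569.2 221.9] jaw 71.7 q6 -0.12 t 0.1 gap 87.4 F [-0.   0.7 -0.5]
turn 3 x [-0.03 -0.01 -6.09] | shift [-426.2 -863.2   71.9] = 25 x [-17.  -34.5   2.9]
```

View pics/ov.png

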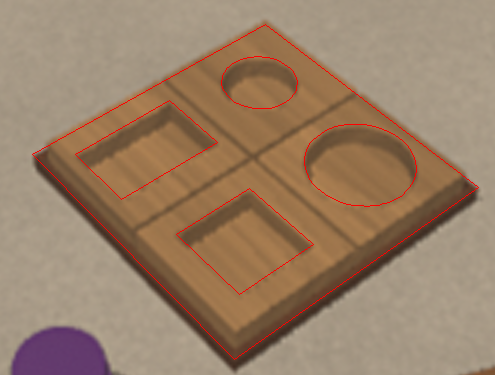

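Call:
step_arm:
  delta_pos:
    - [0, 0, 0]
    - [0, 0, 0]
    - [0, 0, 0]
    - [-17, -34.5, 0]
    - [-17, -34.5, 0]
    - [-17, -34.5, 0]
    - [-17, -34.5, 0]
    - [-17, -34.5, 0]
    - [-17, -34.5, 0]
    - [-17, -34.5, 0]
    - [-17, -34.5, 0]
    - [-17, -34.5, 0]
    - [-17, -34.5, 0]
    - [-17, -34.5, 0]
    - [-17, -34.5, 0]
    - [-17, -34.5, 0]
    - [-17, -34.5, 0]
    - [-17, -34.5, 0]
    - [-17, -34.5, 0]
    - [-17, -34.5, 0]
  rot:
    - [0, 0, -6.1]
    - [0, 0, -6.1]
    - [0, 0, -6.1]
    - [0, 0, 0]
    - [0, 0, 0]
    - [0, 0, 0]
    - [0, 0, 0]
    - [0, 0, 0]
    - [0, 0, 0]
    - [0, 0, 0]
    - [0, 0, 0]
    - [0, 0, 0]
    - [0, 0, 0]
    - [0, 0, 0]
    - [0, 0, 0]
    - [0, 0, 0]
    - [0, 0, 0]
    - [0, 0, 0]
    - [0, 0, 0]
    - [0, 0, 0]
  gripper: [100, 100, 100, 100, 100, 100, 100, 100, 100, 100, 100, 100, 100, 100, 100, 100, 100, 100, 100, 100]
  squeeze: 20

```text
t: 2.1
ee_pos: [477.6, -18.1, 222.5]
ee_rot: [0.0, -3.141, -0.0]
ft_force: [0.8, 1.7, 0.2]
finger_gap: 87.9
```

Call:
step_arm:
  delta_pos:
    - [-17, -34.5, 0]
    - [-17, -34.5, 0]
    - [-17, -34.5, 0]
    - [-17, -34.5, 0]
    - [-17, -34.5, 0]
    - [-17, -34.5, 0]
    - [-17, -34.5, 0]
    - [-17, -34.5, 0]
    - [0, 0, 30]
    - [0, 0, 30]
    - [0, 0, 0]
    - [0, 0, 0]
  rot:
    - [0, 0, 0]
    - [0, 0, 0]
    - [0, 0, 0]
    - [0, 0, 0]
    - [0, 0, 0]
    - [0, 0, 0]
    - [0, 0, 0]
    - [0, 0, 0]
    - [0, 0, 0]
    - [0, 0, 0]
    - [0, 0, 0]
    - [0, 0, 0]
  gripper: [100, 100, 100, 100, 100, 100, 100, 100, 100, 100, 100, 100]

```text
t: 3.3
ee_pos: [613.0, -292.1, 162.2]
ee_rot: [0.001, -3.14, -0.002]
ft_force: [-0.0, -0.1, 1.3]
finger_gap: 87.5
```

```bash
python3 -c "
from h import *
plan(613,-293.5,40,90)"
```

```text
pos [ 613.  -292.1  162.2] jaw 90.0 q6 -2.12 t 3.3 gap 87.5 F [-0.  -0.1  1.3]
turn 1 x [ 0.06 -0.11  0.04] | shift [ -0.   -1.4 122.2] = 4 x [-0.  -0.4 30.6]
```

Call:
step_arm:
  delta_pos:
    - [0, -1.4, 30]
    - [0, 0, 30]
    - [0, 0, 30]
    - [0, 0, 20]
    - [0, 0, 12]
    - [0, 0, 0]
    - [0, 0, 0]
    - [0, 0, 0]
    - [0, 0, 0]
    - [0, 0, 0]
    - [0, 0, 0]
    - [0, 0, 0]
    - [0, 0, 0]
    - [0, 0, 0]
    - [0, 0, 0]
  rot:
    - [0, 0, 0]
    - [0, 0, 0]
    - [0, 0, 0]
    - [0, 0, 0]
    - [0, 0, 0]
    - [0, 0, 0]
    - [0, 0, 0]
    - [0, 0, 0]
    - [0, 0, 0]
    - [0, 0, 0]
    - [0, 0, 0]
    - [0, 0, 0]
    - [0, 0, 0]
    - [0, 0, 0]
    - [0, 0, 0]
  gripper: [100, 100, 100, 100, 100, 100, 100, 35, 35, 35, 35, 35, 35, 35, 35]

```text
t: 4.8
ee_pos: [613.9, -294.6, 41.0]
ee_rot: [-0.001, 3.141, -0.002]
ft_force: [0.0, -2.7, 2.5]
finger_gap: 39.8
```

```bash
python3 -c "
from h import *
plan(613,-293.5,40,90)"
```

```text
pos [ 613.9 -294.6   41. ] jaw 90.0 q6 -2.12 t 4.8 gap 39.8 F [ 0.  -2.7  2.5]
turn 1 x [-0.07  0.04  0.04] | shift [0.9 1.1 1. ] = 1 x [0.9 1.1 1. ]
```

Call:
step_arm:
  delta_pos:
    - [0, 0, 0]
    - [0, 0, 0]
    - [0, 0, 0]
    - [0, 0, -5]
    - [0, 0, -15]
    - [0, 0, -20]
    - [0, 0, -20]
    - [0, 0, -20]
    - [0, 0, 0]
  rot:
    - [0, 0, 0]
    - [0, 0, 0]
    - [0, 0, 0]
    - [0, 0, 0]
    - [0, 0, 0]
    - [0, 0, 0]
    - [0, 0, 0]
    - [0, 0, 0]
    - [0, 0, 0]
  gripper: [25, 25, 25, 25, 25, 25, 25, 25, 25]
  squeeze: 25

```text
t: 5.7
ee_pos: [615.3, -294.4, 124.3]
ee_rot: [-0.001, 3.137, -0.003]
ft_force: [0.4, 0.1, -1.9]
finger_gap: 39.9
```

```bash
python3 -c "
from h import *
plan(*POC['small'],121,90,25)"
```

```text
pos [ 615.3 -294.4  124.3] jaw 90.0 q6 -2.12 t 5.7 gap 39.9 F [ 0.4  0.1 -1.9]
turn 1 x [-0.13  0.25  0.05] | shift [166.2 280.9   3.3] = 14 x [11.9 20.1  0.2]
```

Call:
step_arm:
  delta_pos:
    - [6, 10, 0]
    - [12, 20, 0]
    - [12, 20, 0]
    - [12, 20, 0]
    - [12, 20, 0]
    - [12, 20, 0]
    - [12, 20, 0]
    - [12, 20, 0]
    - [12, 20, 0]
    - [12, 20, 0]
    - [12, 20, 0]
    - [12, 20, 0]
    - [12, 20, 0]
    - [12, 20, 0]
    - [4, 10, 0]
    - [0, 0, 0]
    - [0, 0, 0]
    - [0, 0, 0]
  rot:
    - [0, 0, 0]
    - [0, 0, 0]
    - [0, 0, 0]
    - [0, 0, 0]
    - [0, 0, 0]
    - [0, 0, 0]
    - [0, 0, 0]
    - [0, 0, 0]
    - [0, 0, 0]
    - [0, 0, 0]
    - [0, 0, 0]
    - [0, 0, 0]
    - [0, 0, 0]
    - [0, 0, 0]
    - [0, 0, 0]
    - [0, 0, 0]
    - [0, 0, 0]
    - [0, 0, 0]
  gripper: [25, 25, 25, 25, 25, 25, 25, 25, 25, 25, 25, 25, 25, 25, 25, 25, 25, 25]

```text
t: 7.5
ee_pos: [448.2, -14.7, 120.6]
ee_rot: [-0.0, 3.141, -0.001]
ft_force: [0.1, 0.4, -1.8]
finger_gap: 39.8
```

```bash
python3 -c "
from h import *
plan(*POC['small'],51,90,25)"
```

```text
pos [448.2 -14.7 120.6] jaw 90.0 q6 -1.76 t 7.5 gap 39.8 F [ 0.1  0.4 -1.8]
turn 1 x [-0.02  0.04  0.01] | shift [-0.8  1.2 69.6] = 3 x [-0.3  0.4 23.2]
```

Call:
step_arm:
  delta_pos:
    - [-0.8, 1.2, 10]
    - [0, 0, 20]
    - [0, 0, 20]
    - [0, 0, 12]
    - [0, 0, 4]
    - [0, 0, 1]
    - [0, 0, 1]
    - [0, 0, 1]
    - [0, 0, 0]
    - [0, 0, 0]
    - [0, 0, 0]
  rot:
    - [0, 0, 0]
    - [0, 0, 0]
    - [0, 0, 0]
    - [0, 0, 0]
    - [0, 0, 0]
    - [0, 0, 0]
    - [0, 0, 0]
    - [0, 0, 0]
    - [0, 0, 0]
    - [0, 0, 0]
    - [0, 0, 0]
  gripper: [25, 25, 25, 25, 25, 25, 25, 25, 25, 25, 25]

```text
t: 8.6
ee_pos: [448.4, -12.8, 52.0]
ee_rot: [-0.001, 3.141, -0.0]
ft_force: [0.3, -0.2, -1.9]
finger_gap: 39.6
```

```bash
python3 - <<'E'
from h import *
for n in('scene','side'):
    p,d,K,T=grab(n); P=cloud(d,K,T)
    c=POC['small']; m=(np.hypot(P[...,0]-c[0],P[...,1]-c[1])<40)&(P[...,2]>36)&(P[...,2]<75)
    print(n,m.sum(),np.nanpercentile(P[m],[2,98],axis=0).round(0).tolist())
    if n=='side': save(cv2.resize(p[120:300,220:480],None,fx=3,fy=3),'pl1')
plan(*POC['small'],51,90)
E
```

```text
scene 224 [[439.0, -37.0, 37.0], [466.0, 19.0, 74.0]]
side 212 [[428.0, -11.0, 38.0], [466.0, 19.0, 75.0]]
pos [448.3 -12.8  51.8] jaw 90.0 q6 -1.75 t 8.7 gap 39.7 F [ 0.9 -0.5 -0.8]
turn 1 x [-0.01  0.02  0.04] | shift [-0.7 -0.7  0.8] = 1 x [-0.7 -0.7  0.8]
```

View pics/pl1.png

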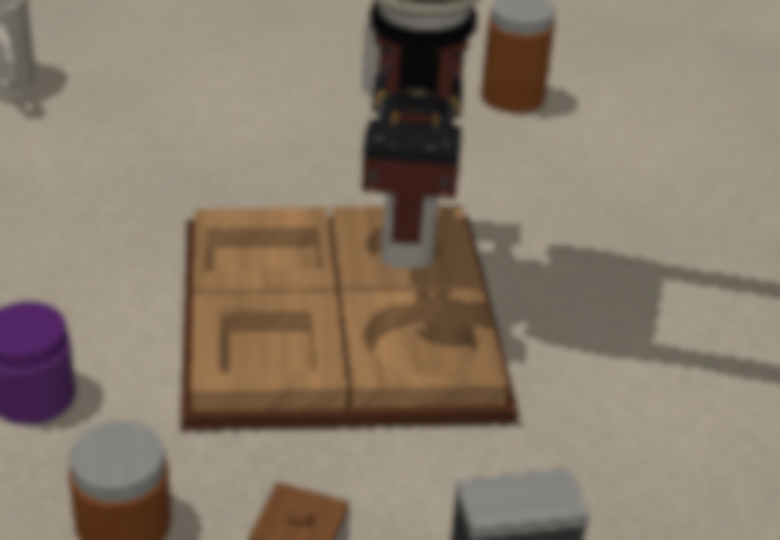

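The shaker hangs inside the small pocket at about (408,255) in the crop, with no contact yet. I lower it in small steps.

Call:
step_arm:
  delta_pos:
    - [0, 0, 0.6]
    - [0, 0, 0.5]
    - [0, 0, 0.5]
    - [0, 0, 0]
    - [0, 0, 0]
  rot:
    - [0, 0, 0]
    - [0, 0, 0]
    - [0, 0, 0]
    - [0, 0, 0]
    - [0, 0, 0]
  gripper: [25, 25, 25, 25, 25]

```text
t: 9.2
ee_pos: [448.3, -12.9, 50.9]
ee_rot: [-0.001, 3.141, -0.0]
ft_force: [-2.4, -0.3, 12.3]
finger_gap: 39.9
```

Call:
step_arm:
  delta_pos:
    - [0, 0, -0.4]
    - [0, 0, 0]
    - [0, 0, 0]
    - [0, 0, 0]
    - [0, 0, 0]
    - [0, 0, 0]
    - [0, 0, -10]
    - [0, 0, -30]
    - [0, 0, -40]
    - [0, 0, -40]
    - [0, 0, 0]
  rot:
    - [0, 0, 0]
    - [0, 0, 0]
    - [0, 0, 0]
    - [0, 0, 0]
    - [0, 0, 0]
    - [0, 0, 0]
    - [0, 0, 0]
    - [0, 0, 0]
    - [0, 0, 0]
    - [0, 0, 0]
    - [0, 0, 0]
  gripper: [25, 48, 55, 65, 85, 100, 100, 100, 100, 100, 100]

```text
t: 10.3
ee_pos: [451.9, -13.4, 175.8]
ee_rot: [-0.001, 3.132, -0.003]
ft_force: [0.2, -0.3, -0.3]
finger_gap: 87.8
```

```bash
python3 -c "
from h import *
plan(610.5,271.7,151,90)
p,d,K,T=grab('scene');P=cloud(d,K,T)
c=POC['small'];m=(np.hypot(P[...,0]-c[0],P[...,1]-c[1])<45)&(P[...,2]>36)&(P[...,2]<108)
print(np.nanpercentile(P[m],[2,98],axis=0).round(0).tolist())"
```

```text
pos [451.9 -13.4 175.8] jaw 90.0 q6 -1.75 t 10.3 gap 87.8 F [ 0.2 -0.3 -0.3]
turn 1 x [-0.11  0.57  0.04] | shift [-158.6  285.1   24.8] = 9 x [-17.6  31.7   2.8]
[[433.0, -21.0, 38.0], [466.0, 10.0, 101.0]]
```

Call:
step_arm:
  delta_pos:
    - [-18, 31.7, 0]
    - [-18, 31.7, 0]
    - [-18, 31.7, 0]
    - [-18, 31.7, 0]
    - [-18, 31.7, 0]
    - [-18, 31.7, 0]
    - [-18, 31.7, 0]
    - [-18, 31.7, 0]
    - [-18, 31.7, 10]
    - [0, 0, 30]
    - [0, 0, 30]
    - [0, 0, 0]
    - [0, 0, 0]
    - [0, 0, 0]
  rot:
    - [0, 0, 0]
    - [0, 0, 0]
    - [0, 0, 0]
    - [0, 0, 0]
    - [0, 0, 0]
    - [0, 0, 0]
    - [0, 0, 0]
    - [0, 0, 0]
    - [0, 0, 0]
    - [0, 0, 0]
    - [0, 0, 0]
    - [0, 0, 0]
    - [0, 0, 0]
    - [0, 0, 0]
  gripper: [100, 100, 100, 100, 100, 100, 100, 100, 100, 100, 100, 100, 100, 100]

```text
t: 11.75
ee_pos: [610.7, 272.6, 101.5]
ee_rot: [-0.0, 3.14, 0.001]
ft_force: [0.3, 0.3, 0.9]
finger_gap: 87.6
```

```bash
python3 -c "
from h import *
plan(610.5,271.7,27,90)"
```

```text
pos [610.7 272.6 101.5] jaw 90.0 q6 -1.25 t 11.8 gap 87.6 F [0.3 0.3 0.9]
turn 1 x [0.02 0.08 0.02] | shift [ 0.2 -0.9 74.5] = 2 x [ 0.1 -0.4 37.3]
```

Call:
step_arm:
  delta_pos:
    - [0, -0.9, 25]
    - [0, 0, 25]
    - [0, 0, 15]
    - [0, 0, 9]
    - [0, 0, 0]
    - [0, 0, 0]
    - [0, 0, 0]
    - [0, 0, 0]
    - [0, 0, 0]
    - [0, 0, 0]
    - [0, 0, 0]
    - [0, 0, 0]
  rot:
    - [0, 0, 0]
    - [0, 0, 0]
    - [0, 0, 0]
    - [0, 0, 0]
    - [0, 0, 0]
    - [0, 0, 0]
    - [0, 0, 0]
    - [0, 0, 0]
    - [0, 0, 0]
    - [0, 0, 0]
    - [0, 0, 0]
    - [0, 0, 0]
  gripper: [100, 100, 100, 100, 100, 100, 60, 55, 55, 50, 50, 50]

```text
t: 12.95
ee_pos: [610.3, 271.5, 27.0]
ee_rot: [-0.001, 3.141, -0.001]
ft_force: [-1.0, -2.2, 5.8]
finger_gap: 61.8
```

Call:
step_arm:
  delta_pos:
    - [0, 0, 0]
    - [0, 0, -5]
    - [0, 0, -15]
    - [0, 0, -20]
    - [0, 0, -20]
    - [0, 0, -5]
    - [0, 0, 0]
    - [0, 0, 0]
  rot:
    - [0, 0, 0]
    - [0, 0, 0]
    - [0, 0, 0]
    - [0, 0, 0]
    - [0, 0, 0]
    - [0, 0, 0]
    - [0, 0, 0]
    - [0, 0, 0]
  gripper: [50, 50, 50, 50, 50, 50, 50, 50]
  squeeze: 30

```text
t: 13.75
ee_pos: [609.4, 271.6, 90.9]
ee_rot: [0.001, -3.141, 0.0]
ft_force: [-0.1, 1.1, -1.2]
finger_gap: 61.3
```

```bash
python3 -c "
from h import *
plan(*POC['large'],91,90,25)"
```

```text
pos [609.4 271.6  90.9] jaw 90.0 q6 -1.26 t 13.8 gap 61.3 F [-0.1  1.1 -1.2]
turn 1 x [-0.02 -0.06  0.04] | shift [ 1.789e+02 -1.766e+02 -1.000e-01] = 11 x [ 16.3 -16.1  -0. ]
```

Call:
step_arm:
  delta_pos:
    - [8, -8, 0]
    - [16, -16, 0]
    - [16, -16, 0]
    - [16, -16, 0]
    - [16, -16, 0]
    - [16, -16, 0]
    - [16, -16, 0]
    - [16, -16, 0]
    - [16, -16, 0]
    - [16, -16, 0]
    - [16, -16, 0]
    - [10.5, -8.5, 0]
    - [0, 0, 0]
    - [0, 0, 0]
    - [0, 0, 0]
  rot:
    - [0, 0, 0]
    - [0, 0, 0]
    - [0, 0, 0]
    - [0, 0, 0]
    - [0, 0, 0]
    - [0, 0, 0]
    - [0, 0, 0]
    - [0, 0, 0]
    - [0, 0, 0]
    - [0, 0, 0]
    - [0, 0, 0]
    - [0, 0, 0]
    - [0, 0, 0]
    - [0, 0, 0]
    - [0, 0, 0]
  gripper: [50, 50, 50, 50, 50, 50, 50, 50, 50, 50, 50, 50, 50, 50, 50]

```text
t: 15.25
ee_pos: [432.9, 95.5, 91.6]
ee_rot: [-0.001, 3.14, 0.0]
ft_force: [-0.5, -0.2, -2.5]
finger_gap: 61.9
```

```bash
python3 -c "
from h import *
plan(*POC['large'],37,90,25)
p,d,K,T=grab('side');save(cv2.resize(p[100:300,220:480],None,fx=3,fy=3),'pl2')"
```

```text
pos [432.9  95.5  91.6] jaw 90.0 q6 -1.51 t 15.2 gap 61.9 F [-0.5 -0.2 -2.5]
turn 1 x [0.01 0.08 0.04] | shift [ 2.4 -0.6 54.6] = 3 x [ 0.8 -0.2 18.2]
```

View pics/pl2.png

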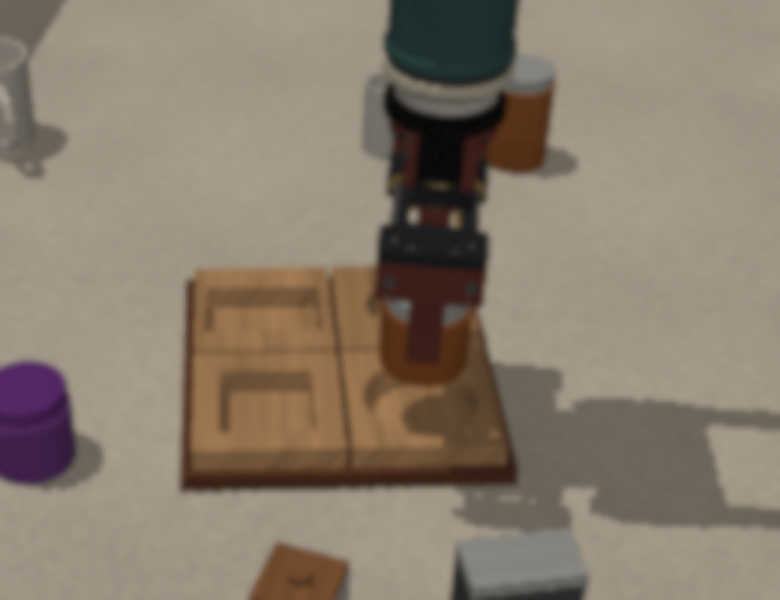

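The jar, at (425,345) in the crop, hangs above the large pocket at (420,405). I lower it.

Call:
step_arm:
  delta_pos:
    - [2.2, -0.6, 10]
    - [0, 0, 18]
    - [0, 0, 15]
    - [0, 0, 6]
    - [0, 0, 3]
    - [0, 0, 1]
    - [0, 0, 0.6]
    - [0, 0, 0]
    - [0, 0, 0]
    - [0, 0, 0]
  rot:
    - [0, 0, 0]
    - [0, 0, 0]
    - [0, 0, 0]
    - [0, 0, 0]
    - [0, 0, 0]
    - [0, 0, 0]
    - [0, 0, 0]
    - [0, 0, 0]
    - [0, 0, 0]
    - [0, 0, 0]
  gripper: [50, 50, 50, 50, 50, 50, 50, 50, 50, 50]

```text
t: 16.3
ee_pos: [429.7, 94.5, 38.2]
ee_rot: [-0.001, 3.141, -0.0]
ft_force: [-0.0, -0.7, -0.7]
finger_gap: 61.5
```

Call:
step_arm:
  delta_pos:
    - [0, 0, 0.5]
    - [0, 0, 0.5]
    - [0, 0, 0.3]
    - [0, 0, 0]
    - [0, 0, 0]
  rot:
    - [0, 0, 0]
    - [0, 0, 0]
    - [0, 0, 0]
    - [0, 0, 0]
    - [0, 0, 0]
  gripper: [50, 50, 50, 50, 50]

```text
t: 16.8
ee_pos: [429.5, 94.5, 36.9]
ee_rot: [-0.001, 3.141, -0.0]
ft_force: [-0.7, 0.1, 6.2]
finger_gap: 61.7
```

Call:
step_arm:
  delta_pos:
    - [0, 0, 0]
    - [0, 0, 0]
    - [0, 0, 0]
    - [0, 0, 0]
    - [0, 0, 0]
    - [0, 0, -10]
    - [0, 0, -30]
    - [0, 0, -40]
    - [0, 0, -30]
    - [0, 0, -10]
    - [0, 0, 0]
  rot:
    - [0, 0, 0]
    - [0, 0, 0]
    - [0, 0, 0]
    - [0, 0, 0]
    - [0, 0, 0]
    - [0, 0, 0]
    - [0, 0, 0]
    - [0, 0, 0]
    - [0, 0, 0]
    - [0, 0, 0]
    - [0, 0, 0]
  gripper: [70, 73, 80, 90, 100, 100, 100, 100, 100, 100, 100]

```text
t: 17.9
ee_pos: [430.6, 94.6, 158.2]
ee_rot: [-0.001, 3.138, 0.0]
ft_force: [0.0, -1.1, -0.6]
finger_gap: 87.9
```

```bash
python3 -c "
from h import *
plan(493.5,314,151,77.2)"
```

```text
pos [430.6  94.6 158.2] jaw 90.0 q6 -1.51 t 17.9 gap 87.9 F [ 0.  -1.1 -0.6]
turn 2 x [0.02 0.11 6.42] | shift [-12.7 227.9   7.2] = 6 x [-2.1 38.   1.2]
```

Call:
step_arm:
  delta_pos:
    - [0, 0, 0]
    - [0, 0, 0]
    - [-2.2, 38, 0]
    - [-2.2, 38, 0]
    - [-2.2, 38, 0]
    - [-2.2, 38, 0]
    - [-2.2, 38, 0]
    - [-2.2, 38, 0]
    - [0, 0, 30]
    - [0, 0, 27]
    - [0, 0, 0]
    - [0, 0, 0]
    - [0, 0, 0]
  rot:
    - [0, 0, 6.4]
    - [0, 0, 6.4]
    - [0, 0, 0]
    - [0, 0, 0]
    - [0, 0, 0]
    - [0, 0, 0]
    - [0, 0, 0]
    - [0, 0, 0]
    - [0, 0, 0]
    - [0, 0, 0]
    - [0, 0, 0]
    - [0, 0, 0]
    - [0, 0, 0]
  gripper: [100, 100, 100, 100, 100, 100, 100, 100, 100, 100, 100, 100, 100]

```text
t: 19.2
ee_pos: [493.1, 313.9, 100.1]
ee_rot: [0.35, 3.122, 0.0]
ft_force: [-0.2, 0.1, 0.5]
finger_gap: 87.9
```

```bash
python3 -c "
from h import *
plan(493.5,314,27,77.2)
p,d,K,T=grab('scene');P=cloud(d,K,T)
c=POC['large'];m=(np.hypot(P[...,0]-c[0],P[...,1]-c[1])<50)&(P[...,2]>62)&(P[...,2]<90)
print(np.nanpercentile(P[m],[2,98],axis=0).round(0).tolist());save(cv2.resize(p[150:400,240:500],None,fx=2,fy=2),'pl3')"
```

```text
pos [493.1 313.9 100.1] jaw 77.2 q6 -0.90 t 19.2 gap 87.9 F [-0.2  0.1  0.5]
turn 1 x [0.02 0.03 0.01] | shift [-0.3  0.2 73.1] = 2 x [-0.2  0.1 36.5]
[[405.0, 73.0, 63.0], [457.0, 125.0, 75.0]]
```

View pics/pl3.png

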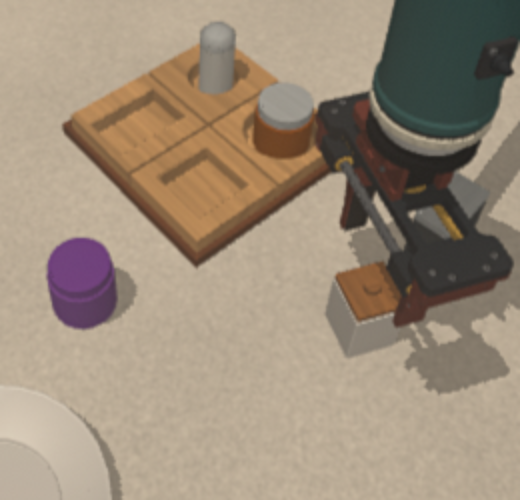

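The shaker (218,60) and the jar (285,120) stand upright in their pockets, and the gripper straddles the canister (372,300). I grasp it.

Call:
step_arm:
  delta_pos:
    - [0, 0, 25]
    - [0, 0, 25]
    - [0, 0, 15]
    - [0, 0, 8]
    - [0, 0, 0]
    - [0, 0, 0]
    - [0, 0, 0]
    - [0, 0, 0]
    - [0, 0, 0]
    - [0, 0, 0]
    - [0, 0, 0]
    - [0, 0, 0]
    - [0, 0, 0]
  rot:
    - [0, 0, 0]
    - [0, 0, 0]
    - [0, 0, 0]
    - [0, 0, 0]
    - [0, 0, 0]
    - [0, 0, 0]
    - [0, 0, 0]
    - [0, 0, 0]
    - [0, 0, 0]
    - [0, 0, 0]
    - [0, 0, 0]
    - [0, 0, 0]
    - [0, 0, 0]
  gripper: [100, 100, 100, 100, 100, 100, 60, 50, 45, 40, 35, 35, 35]
  squeeze: 25

```text
t: 20.55
ee_pos: [492.5, 313.7, 26.6]
ee_rot: [-0.349, -3.122, 0.001]
ft_force: [-0.7, -2.2, 2.5]
finger_gap: 47.9
```

Call:
step_arm:
  delta_pos:
    - [0, 0, 0]
    - [0, 0, -5]
    - [0, 0, -15]
    - [0, 0, -20]
    - [0, 0, -20]
    - [0, 0, -5]
    - [0, 0, 0]
    - [0, 0, 0]
  rot:
    - [0, 0, 0]
    - [0, 0, 0]
    - [0, 0, 0]
    - [0, 0, 0]
    - [0, 0, 0]
    - [0, 0, 0]
    - [0, 0, 0]
    - [0, 0, 0]
  gripper: [35, 35, 35, 35, 35, 35, 35, 35]

```text
t: 21.35
ee_pos: [492.1, 313.7, 90.7]
ee_rot: [-0.349, -3.121, 0.001]
ft_force: [0.2, -0.4, -3.0]
finger_gap: 47.9
```

```bash
python3 -c "
from h import *
plan(*POC['square'],91,99.7,25)"
```

```text
pos [492.1 313.7  90.7] jaw 77.2 q6 -0.90 t 21.4 gap 47.9 F [ 0.2 -0.4 -3. ]
turn 3 x [-0.01 -0.02 -7.49] | shift [ -12.5 -205.2   -0.3] = 9 x [ -1.4 -22.8  -0. ]
```

Call:
step_arm:
  delta_pos:
    - [0, 0, 0]
    - [0, 0, 0]
    - [0, 0, 0]
    - [0, 0, 0]
    - [0, 0, 0]
    - [-1.2, -12, 0]
    - [-1.3, -22, 0]
    - [-1.3, -22, 0]
    - [-1.3, -22, 0]
    - [-1.3, -22, 0]
    - [-1.3, -22, 0]
    - [-1.3, -22, 0]
    - [-1.3, -22, 0]
    - [-1.3, -22, 0]
    - [-0.9, -17, 0]
    - [0, 0, 0]
    - [0, 0, 0]
    - [0, 0, 0]
  rot:
    - [0, 0, -4.5]
    - [0, 0, -4.5]
    - [0, 0, -4.5]
    - [0, 0, -4.5]
    - [0, 0, -4.5]
    - [0, 0, 0]
    - [0, 0, 0]
    - [0, 0, 0]
    - [0, 0, 0]
    - [0, 0, 0]
    - [0, 0, 0]
    - [0, 0, 0]
    - [0, 0, 0]
    - [0, 0, 0]
    - [0, 0, 0]
    - [0, 0, 0]
    - [0, 0, 0]
    - [0, 0, 0]
  gripper: [35, 35, 35, 35, 35, 35, 35, 35, 35, 35, 35, 35, 35, 35, 35, 35, 35, 35]

```text
t: 23.15
ee_pos: [539.1, 114.3, 91.2]
ee_rot: [0.265, -3.129, -0.0]
ft_force: [-0.0, 0.3, -2.7]
finger_gap: 47.5
```

```bash
python3 -c "
from h import *
plan(*POC['square'],36.6,99.7,25)"
```

```text
pos [539.1 114.3  91.2] jaw 99.7 q6 -1.66 t 23.1 gap 47.5 F [-0.   0.3 -2.7]
turn 1 x [ 0.01 -0.05 -0.01] | shift [ 0.3 -0.7 54.6] = 3 x [ 0.1 -0.2 18.2]
```

Call:
step_arm:
  delta_pos:
    - [0.3, -0.7, 10]
    - [0, 0, 18]
    - [0, 0, 15]
    - [0, 0, 6]
    - [0, 0, 3]
    - [0, 0, 1]
    - [0, 0, 0.6]
    - [0, 0, 0]
    - [0, 0, 0]
    - [0, 0, 0]
  rot:
    - [0, 0, 0]
    - [0, 0, 0]
    - [0, 0, 0]
    - [0, 0, 0]
    - [0, 0, 0]
    - [0, 0, 0]
    - [0, 0, 0]
    - [0, 0, 0]
    - [0, 0, 0]
    - [0, 0, 0]
  gripper: [35, 35, 35, 35, 35, 35, 35, 35, 35, 35]

```text
t: 24.15
ee_pos: [539.8, 113.2, 38.3]
ee_rot: [-0.266, 3.13, -0.0]
ft_force: [-0.9, 0.8, -2.9]
finger_gap: 48.3
```

Call:
step_arm:
  delta_pos:
    - [0, 0, 0.4]
    - [0, 0, 0.4]
    - [0, 0, 0]
    - [0, 0, 0]
  rot:
    - [0, 0, 0]
    - [0, 0, 0]
    - [0, 0, 0]
    - [0, 0, 0]
  gripper: [35, 35, 35, 35]

```text
t: 24.55
ee_pos: [539.4, 113.2, 37.1]
ee_rot: [0.266, -3.13, 0.0]
ft_force: [-0.0, 0.6, -1.6]
finger_gap: 47.7
```

Call:
step_arm:
  delta_pos:
    - [0, 0, 0.4]
    - [0, 0, 0.3]
    - [0, 0, 0]
    - [0, 0, 0]
  rot:
    - [0, 0, 0]
    - [0, 0, 0]
    - [0, 0, 0]
    - [0, 0, 0]
  gripper: [35, 35, 35, 35]

```text
t: 24.95
ee_pos: [539.5, 113.2, 36.6]
ee_rot: [-0.267, 3.13, -0.0]
ft_force: [-0.7, -0.2, 1.2]
finger_gap: 47.9
```

Call:
step_arm:
  delta_pos:
    - [0, 0, 0.3]
    - [0, 0, 0]
    - [0, 0, 0]
    - [0, 0, 0]
    - [0, 0, 0]
    - [0, 0, 0]
    - [0, 0, 0]
    - [0, 0, 0]
    - [0, 0, -10]
    - [0, 0, -30]
    - [0, 0, -40]
    - [0, 0, -30]
    - [0, 0, -10]
    - [0, 0, 0]
    - [0, 0, 0]
  rot:
    - [0, 0, 0]
    - [0, 0, 0]
    - [0, 0, 0]
    - [0, 0, 0]
    - [0, 0, 0]
    - [0, 0, 0]
    - [0, 0, 0]
    - [0, 0, 0]
    - [0, 0, 0]
    - [0, 0, 0]
    - [0, 0, 0]
    - [0, 0, 0]
    - [0, 0, 0]
    - [0, 0, 0]
    - [0, 0, 0]
  gripper: [35, 35, 56, 62, 72, 85, 100, 100, 100, 100, 100, 100, 100, 100, 100]

```text
t: 26.45
ee_pos: [538.7, 113.2, 155.3]
ee_rot: [0.266, -3.129, 0.0]
ft_force: [-0.8, 0.4, 0.2]
finger_gap: 87.8
```

```bash
python3 -c "
from h import *
plan(366.5,278,156,106.6)"
```

```text
pos [538.7 113.2 155.3] jaw 99.7 q6 -1.66 t 26.4 gap 87.8 F [-0.8  0.4  0.2]
turn 1 x [ 0.01 -0.08 -6.87] | shift [117.9 207.2  -0.7] = 6 x [19.7 34.5 -0.1]
```

Call:
step_arm:
  delta_pos:
    - [0, 0, 0]
    - [19.7, 34.5, 0]
    - [19.7, 34.5, 0]
    - [19.7, 34.5, 0]
    - [19.7, 34.5, 0]
    - [19.7, 34.5, 0]
    - [19.7, 34.5, 0]
    - [0, 0, 30]
    - [0, 0, 25]
    - [0, 0, 0]
    - [0, 0, 0]
    - [0, 0, 0]
  rot:
    - [0, 0, -6.8]
    - [0, 0, 0]
    - [0, 0, 0]
    - [0, 0, 0]
    - [0, 0, 0]
    - [0, 0, 0]
    - [0, 0, 0]
    - [0, 0, 0]
    - [0, 0, 0]
    - [0, 0, 0]
    - [0, 0, 0]
    - [0, 0, 0]
  gripper: [100, 100, 100, 100, 100, 100, 100, 100, 100, 100, 100, 100]

```text
t: 27.65
ee_pos: [367.7, 278.0, 101.5]
ee_rot: [-0.451, 3.109, -0.0]
ft_force: [-0.1, 0.6, -0.1]
finger_gap: 87.9
```

```bash
python3 -c "
from h import *
plan(366.5,278,27,106.5)
p,d,K,T=grab('scene');save(cv2.resize(p[130:380,260:520],None,fx=2,fy=2),'pl4')"
```

```text
pos [367.7 278.  101.5] jaw 106.5 q6 -1.36 t 27.6 gap 87.9 F [-0.1  0.6 -0.1]
turn 1 x [-0.  0.  0.] | shift [ 1.2  0.4 74.5] = 2 x [ 0.6  0.2 37.2]
```

View pics/pl4.png

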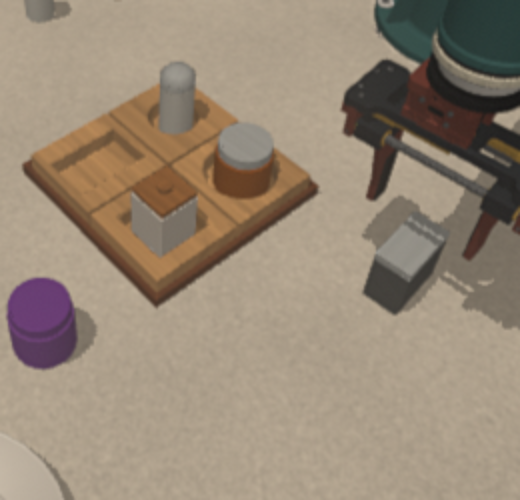

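The canister (165,210), jar and shaker stand in their pockets. The gripper is above the tin (408,255).

Call:
step_arm:
  delta_pos:
    - [1.2, 0.4, 25]
    - [0, 0, 25]
    - [0, 0, 15]
    - [0, 0, 9.5]
    - [0, 0, 0]
    - [0, 0, 0]
    - [0, 0, 0]
    - [0, 0, 0]
    - [0, 0, 0]
    - [0, 0, 0]
    - [0, 0, 0]
    - [0, 0, 0]
    - [0, 0, 0]
  rot:
    - [0, 0, 0]
    - [0, 0, 0]
    - [0, 0, 0]
    - [0, 0, 0]
    - [0, 0, 0]
    - [0, 0, 0]
    - [0, 0, 0]
    - [0, 0, 0]
    - [0, 0, 0]
    - [0, 0, 0]
    - [0, 0, 0]
    - [0, 0, 0]
    - [0, 0, 0]
  gripper: [100, 100, 100, 100, 100, 100, 60, 48, 40, 32, 25, 25, 25]
  squeeze: 25

```text
t: 29.0
ee_pos: [366.0, 278.0, 26.7]
ee_rot: [0.452, -3.109, 0.0]
ft_force: [-0.8, -0.9, 1.0]
finger_gap: 37.9
```

Call:
step_arm:
  delta_pos:
    - [0, 0, 0]
    - [0, 0, -5]
    - [0, 0, -15]
    - [0, 0, -20]
    - [0, 0, -20]
    - [0, 0, -20]
    - [0, 0, -20]
    - [0, 0, -5]
    - [0, 0, 0]
    - [0, 0, 0]
  rot:
    - [0, 0, 0]
    - [0, 0, 0]
    - [0, 0, 0]
    - [0, 0, 0]
    - [0, 0, 0]
    - [0, 0, 0]
    - [0, 0, 0]
    - [0, 0, 0]
    - [0, 0, 0]
    - [0, 0, 0]
  gripper: [25, 25, 25, 25, 25, 25, 25, 25, 25, 25]

```text
t: 30.0
ee_pos: [365.4, 277.8, 131.0]
ee_rot: [0.452, -3.108, 0.001]
ft_force: [0.3, -0.0, -1.5]
finger_gap: 38.1
```

```bash
python3 -c "
from h import *
plan(*POC['oblong'],131,99.7,25)"
```

```text
pos [365.4 277.8 131. ] jaw 106.5 q6 -1.36 t 30.0 gap 38.1 F [ 0.3 -0.  -1.5]
turn 1 x [-0.02 -0.07  6.83] | shift [-143.4 -301.2   -0. ] = 14 x [-10.2 -21.5  -0. ]
```

Call:
step_arm:
  delta_pos:
    - [0, 0, 0]
    - [0, 0, 0]
    - [-5, -10, 0]
    - [-10, -21, 0]
    - [-10, -21, 0]
    - [-10, -21, 0]
    - [-10, -21, 0]
    - [-10, -21, 0]
    - [-10, -21, 0]
    - [-10, -21, 0]
    - [-10, -21, 0]
    - [-10, -21, 0]
    - [-10, -21, 0]
    - [-10, -21, 0]
    - [-10, -21, 0]
    - [-10, -21, 0]
    - [-9, -18, 0]
    - [0, 0, 0]
    - [0, 0, 0]
    - [0, 0, 0]
  rot:
    - [0, 0, 3.4]
    - [0, 0, 3.4]
    - [0, 0, 0]
    - [0, 0, 0]
    - [0, 0, 0]
    - [0, 0, 0]
    - [0, 0, 0]
    - [0, 0, 0]
    - [0, 0, 0]
    - [0, 0, 0]
    - [0, 0, 0]
    - [0, 0, 0]
    - [0, 0, 0]
    - [0, 0, 0]
    - [0, 0, 0]
    - [0, 0, 0]
    - [0, 0, 0]
    - [0, 0, 0]
    - [0, 0, 0]
    - [0, 0, 0]
  gripper: [25, 25, 25, 25, 25, 25, 25, 25, 25, 25, 25, 25, 25, 25, 25, 25, 25, 25, 25, 25]

```text
t: 32.0
ee_pos: [557.7, 6.3, 131.2]
ee_rot: [0.267, -3.128, -0.001]
ft_force: [-0.0, -0.2, -1.3]
finger_gap: 37.7
```

```bash
python3 -c "
from h import *
plan(*POC['oblong'],36.8,99.7,25)"
```

```text
pos [557.7   6.3 131.2] jaw 99.8 q6 -1.85 t 32.0 gap 37.7 F [-0.  -0.2 -1.3]
turn 1 x [ 0.04 -0.09  0.06] | shift [ 0.5 -1.2 94.4] = 4 x [ 0.1 -0.3 23.6]
```

Call:
step_arm:
  delta_pos:
    - [0.5, -1.2, 10]
    - [0, 0, 20]
    - [0, 0, 20]
    - [0, 0, 20]
    - [0, 0, 14]
    - [0, 0, 6]
    - [0, 0, 2]
    - [0, 0, 0.8]
    - [0, 0, 0]
    - [0, 0, 0]
    - [0, 0, 0]
  rot:
    - [0, 0, 0]
    - [0, 0, 0]
    - [0, 0, 0]
    - [0, 0, 0]
    - [0, 0, 0]
    - [0, 0, 0]
    - [0, 0, 0]
    - [0, 0, 0]
    - [0, 0, 0]
    - [0, 0, 0]
    - [0, 0, 0]
  gripper: [25, 25, 25, 25, 25, 25, 25, 25, 25, 25, 25]

```text
t: 33.1
ee_pos: [559.0, 4.4, 39.4]
ee_rot: [-0.266, 3.129, -0.0]
ft_force: [0.1, 0.4, -1.0]
finger_gap: 37.6
```

Call:
step_arm:
  delta_pos:
    - [0, 0, 0.4]
    - [0, 0, 0.4]
    - [0, 0, 0]
    - [0, 0, 0]
  rot:
    - [0, 0, 0]
    - [0, 0, 0]
    - [0, 0, 0]
    - [0, 0, 0]
  gripper: [25, 25, 25, 25]

```text
t: 33.5
ee_pos: [558.5, 4.5, 38.0]
ee_rot: [0.266, -3.13, 0.0]
ft_force: [-0.1, -0.2, -1.5]
finger_gap: 37.3
```

Call:
step_arm:
  delta_pos:
    - [0, 0, 0.5]
    - [0, 0, 0.4]
    - [0, 0, 0.4]
    - [0, 0, 0]
    - [0, 0, 0]
  rot:
    - [0, 0, 0]
    - [0, 0, 0]
    - [0, 0, 0]
    - [0, 0, 0]
    - [0, 0, 0]
  gripper: [25, 25, 25, 25, 25]

```text
t: 34.0
ee_pos: [558.5, 4.5, 36.7]
ee_rot: [0.267, -3.13, 0.0]
ft_force: [-0.2, -0.2, -1.8]
finger_gap: 38.1
```

Call:
step_arm:
  delta_pos:
    - [0, 0, 0.4]
    - [0, 0, 0.3]
    - [0, 0, 0]
    - [0, 0, 0]
  rot:
    - [0, 0, 0]
    - [0, 0, 0]
    - [0, 0, 0]
    - [0, 0, 0]
  gripper: [25, 25, 25, 25]

```text
t: 34.4
ee_pos: [558.6, 4.5, 36.7]
ee_rot: [-0.267, 3.13, -0.0]
ft_force: [-2.2, 1.0, 5.6]
finger_gap: 37.7
```

Contact at about 7 N. I release and lift.

Call:
step_arm:
  delta_pos:
    - [0, 0, 0]
    - [0, 0, 0]
    - [0, 0, 0]
    - [0, 0, 0]
    - [0, 0, 0]
    - [0, 0, 0]
    - [0, 0, 0]
    - [0, 0, -10]
    - [0, 0, -30]
    - [0, 0, -40]
    - [0, 0, -40]
    - [0, 0, -40]
    - [0, 0, -20]
    - [0, 0, 0]
  rot:
    - [0, 0, 0]
    - [0, 0, 0]
    - [0, 0, 0]
    - [0, 0, 0]
    - [0, 0, 0]
    - [0, 0, 0]
    - [0, 0, 0]
    - [0, 0, 0]
    - [0, 0, 0]
    - [0, 0, 0]
    - [0, 0, 0]
    - [0, 0, 0]
    - [0, 0, 0]
    - [0, 0, 0]
  gripper: [45, 50, 58, 68, 80, 100, 100, 100, 100, 100, 100, 100, 100, 100]

```text
t: 35.8
ee_pos: [561.0, 4.3, 220.3]
ee_rot: [-0.266, 3.123, -0.003]
ft_force: [0.2, -0.4, -0.9]
finger_gap: 87.7
```

Call:
step_arm:
  delta_pos:
    - [0, -30, 0]
    - [0, -30, 0]
    - [0, -30, 0]
    - [0, -30, 0]
    - [0, -30, 0]
    - [0, -30, 0]
    - [0, 0, 0]
    - [0, 0, 0]
  rot:
    - [0, 0, 0]
    - [0, 0, 0]
    - [0, 0, 0]
    - [0, 0, 0]
    - [0, 0, 0]
    - [0, 0, 0]
    - [0, 0, 0]
    - [0, 0, 0]
  gripper: [100, 100, 100, 100, 100, 100, 100, 100]

```text
t: 36.6
ee_pos: [588.0, -172.9, 214.7]
ee_rot: [0.264, -3.128, -0.002]
ft_force: [-0.5, 0.0, -0.5]
finger_gap: 87.7
```

```bash
python3 - <<'E'
from h import *
im=[]
for n,r in(('scene',(80,330,200,480)),('side',(90,290,220,440))):
    p,d,K,T=grab(n);P=cloud(d,K,T)
    im.append(cv2.resize(p[r[0]:r[1],r[2]:r[3]],(400,420)))
    for k,c in POC.items():
        m=(np.hypot(P[...,0]-c[0],P[...,1]-c[1])<48)&(P[...,2]>36)&(P[...,2]<120)
        Q=P[m]; zt=np.percentile(Q[:,2],97); t=Q[Q[:,2]>zt-6]; r2=cv2.minAreaRect(t[:,:2].astype(np.float32))
        print(n,k,c.round(0),'top %.0f'%zt,np.round(r2[0]),np.round(r2[1]),'%.0f'%r2[2])
save(np.hstack(im),'fin')
print(ctrl.state()['t'],ctrl.state()['ee_pos'])
E
```

```text
scene small [449. -13.] top 101 [447.  -8.] [29. 31.] 19
scene large [431.  95.] top 75 [429.  98.] [57. 56.] 72
scene square [539. 113.] top 84 [541. 117.] [46. 47.] 10
scene oblong [557.   5.] top 78 [557.   8.] [72. 40.] 9
side small [449. -13.] top 100 [447.  -9.] [31. 31.] 50
side large [431.  95.] top 74 [430.  97.] [58. 56.] 81
side square [539. 113.] top 84 [540. 115.] [45. 45.] 9
side oblong [557.   5.] top 78 [558.   5.] [68. 45.] 8
36.7 [ 588.12711645 -171.77527482  215.19688881]
```

View pics/fin.png

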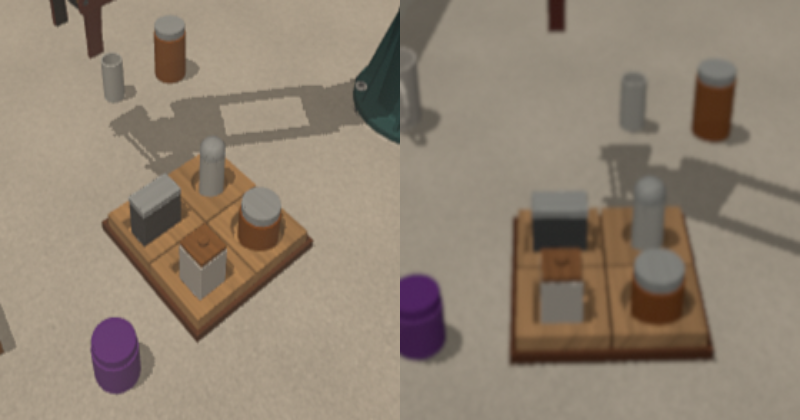

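All four stand in their pockets at the expected top heights. The open shaker and the tall jar are where they were. I hand the job in.

```bash
python3 -c "
from plant import ctrl
print(ctrl.finish_job())"
```

```text
the job is handed in; nothing more can be done
None
```

I put the capped shaker, squat jar, square canister and oblong tin into their pockets in that order. Each was lowered until the wrist force showed contact, then released. The job was handed in at about 37 s of the 109 s allowed.

The last pictures from both fixed cameras showed:
- **Placed items:** all four stand upright. The measured tops are 101, 75, 84 and 78 mm, against 102, 74, 86 (knob) and 78 mm expected, so they sit on the pocket floors within measuring error.
- **Positions:** the centres are within about 5 mm of the pocket centres. The shaker is the furthest off, reading 4–5 mm in y, which is inside its 9 mm clearance. Part of that is probably camera bias, since the arm's own position at release was within 1 mm of the centre.
- **Left alone:** the tall jar, the open shaker and the purple jar stand untouched.

No check failed, and the highest wrist force reported was about 12 N, when the shaker was set down.

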